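# Lock the pump drive shaft with its cross pin

## Robot

A 6-joint arm with a two-finger parallel gripper is mounted at the origin on the work surface. World frame = base frame: x ahead of the robot, y to its left, z up, the work surface at z = 0. Lengths are in m, angles in degrees, forces in N, time in s.
With the tool pointing down it reaches from about 0.35 to 0.975 m from the base axis. Payload 4.9 kg.
Tool frame: the origin (TCP) lies at the very end of the fingers, on their centre line; the grasp point (between the pads) lies manip.grip_point_offset behind it (manip.grip_point_offset is the distance from the TCP to the grasp point, in m); z points along the fingers, y is the line along which they close (so a half turn about z gives the same grasp; the last joint's range is limited). The gripper opens to 85 mm and grips with 20 to 120 N. Pads are 22 mm wide; open, the fingers measure 114 mm over their backs; the gripper's body (76 mm by 85 mm) begins 54 mm behind the grasp point. The pads swing forward as they close: fully open they stand 13 mm farther back than shut.
Start: joints at [-83.537, 3.019, 92.412, -0, 84.569, -6.818], TCP at [0.144, -0.608, 0.231] pointing down, gripper open.
Joint ranges: [-172.51, 172.51], [-57.92, 126.97], [3.15, 148.05], [-58.71, 238.71], [5.1, 150.11], [-179.66, 179.66]. Speed limits (degrees/s): [147.25, 147.25, 180, 180, 180, 180].

## Interface

Orientations are given as [roll, pitch, yaw] about the fixed x, y, z axes, in that order (R = Rz(yaw) Ry(pitch) Rx(roll)).
In Python, from bench import manip, capture, calibration gives the robot as it stands.
- The arm moves only by the tool move_arm, never from a script. Its argument "moves" is a list of rows, each a list of 2 entries, a list of its own where there are three numbers: the shift along the tool's x, y, z in m, then the turn about the tool's z in rad. In form: [[[tx, ty, tz], spin], ...]. A call has 1 to 8 rows; each row shifts and turns the commanded pose from where the row before left it, along the tool's axes as they then stand; what a row does not reach is not made up. A row lasts 1/12 s, in which the tool goes at most 41.7 mm and 7.16 degrees, less where a joint would pass 70% of its speed; a pose out of reach is approached as far as the arm can. A call is refused whole if a number of a shift passes 0.0417 or a number of a turn 0.125, either way. A call with a gripper value outside its range is refused whole. "fingers" is the finger opening in m, from 0 to 0.0854, set as the call begins (left out, the last holds). The fingers move at their own pace and stop on an object; "newtons" is the grip in N (left out, the last holds). Time passes only in rows, so rows that do not move let the fingers close. It gives the time, the measured TCP pose, the force, the opening and the grip force at its end, in the units of the state.
- manip.read_state(): the state, without advancing time (a new reading comes with each control period).
- capture(name): name is "scene" or "top" or "wrist"; returns the picture (400x640x3 uint8, red, green, blue); there is no depth.
- calibration(name): a dict with "K" (3x3 intrinsics, pixels), "T" (4x4, takes a point from camera to world coordinates). Camera axes: x right, y down, z forward; pixel columns grow to the right and rows downward; lengths in m; the calibration is good to about 2 mm. The wrist camera is an equidistant fisheye: a pixel r from the principal point sees the ray r / f radians off the axis. A picture is of the moment at which its call begins: read the wrist's pose just before it. calibration takes no time and is no camera call; for the wrist camera it gives the pose at the moment of the call.
- manip.close_job(): hands the job in; it is judged then, once.
The state is a dict: "time_s": time; "joint_positions": joint angles; "qvel": joint speeds; "joint_efforts": joint torques, N m; "ee_pos": TCP position; "eef_rot": TCP orientation; "wrist_force": force on the tool from outside, world axes, zero at the start; "moment": the same for the moment, N m; "grip_width": opening from 0.0 (shut) to 1.0 (fully open); "grip_force": force on a finger pad.
Only numpy, scipy, OpenCV 4.12 (cv2) and the standard library are available. Lean on these libraries where they do the work, as an engineer would, in place of code of your own. Each camera call takes 0.05 s, during which the arm holds its last target. There are 200 camera calls.

## Task

Lock the pump drive for service: take the steel lock pin from its parking block and stand it in the guide hole on top of the bearing block, then swing the lever towards the robot, slowly and by feel, until the shaft's hidden cross-hole comes under the pin and catches it, and push the pin down fully home until its knob sits on the block. Be gentle: never lean hard on the lever or the pin while the pin is blocked, and leave the bottle, beaker and screwdriver where they are.

Things in the scene. Friction and masses are not known exactly. Their poses are not given: they have to be found in the camera images.
- drive: Fixed pump drive. Origin on the bench under the guide hole, z up. Aluminium bearing block 66 (x) x 64 (y) x 127 mm high centred on it, foot plate 100 x 80 x 8; white enclosure 150 x 150, 108 high, at y 37 to 187 mm. A shaft along y, axis 75 mm above the bench, 36 mm thick inside the block, has a hidden 12.5 mm cross-hole and sticks out on the -y side, where it carries the lever.
- guide_mouth (a point): Centre of the mouth of the vertical guide hole in the block's top, 127 mm above the bench: 11.5 mm wide, 34 mm long, mouth flared to 17.5 mm. Below it lies the shaft, its top 93 mm above the bench: a pin put in before the holes line up stands on the shaft, knob underside 40 mm above the block.
- lever_axis (a point): Point on the shaft's axis, 75 mm above the bench, 90 mm from the guide hole along the drive's -y; the grip swings about it in the drive's x-z plane. The lever is clamped on the shaft at an unknown angle: the cross-hole is under the pin with the lever somewhere within 0.35 rad of upright. It starts 0.45 to 0.8 rad beyond that on the +x side; swing it to -x. About 0.7 rad too far is a hard stop.
- lever_grip (a point): Middle of the lever's grip: free-spinning black round bar 14 mm thick, 36 long, parallel to the shaft, 55 mm from its axis. The lever turns with 0.08 N m friction (some 2 N at the grip) and stays where left. It drives the shaft through a flexible coupling (4 N m per rad): once the pin has caught, the push rises springily, some 1.3 N per mm. Keep it below 10 N. Caught, it has about 0.2 rad of play; mid-play is best for pushing.
- pin_knob (a point): Centre of the lock pin's knob, a steel cylinder 22 mm wide and 26 high at the pin's top. Pin about 120 g, upright; shank 10 mm thick, 74 long, 2 mm chamfer at its foot. By its weight it drops only 6 mm into the cross-hole (a nylon liner grips it); then 4 to 15 N push it the other 34 mm and it stays. Home, the knob sits on the block, its centre 140 mm above the bench.
- pin: The lock pin; origin at the centre of its foot (87 mm below the knob's centre), z along the pin towards the knob.
- park: Fixed grey plastic parking block 70 x 70 x 45 mm in which the pin stands at the start, in a 35 mm deep hole; origin at the centre of its underside.
- bottle: Amber bottle, 70 mm in diameter and 150 mm high, orange cap; origin under its centre. Leave alone.
- beaker: Small glass beaker, 64 mm in diameter, 75 mm high; origin under its centre. Leave alone.
- driver: Screwdriver 170 mm long lying on the bench. Leave alone.

How it is judged (in metres and radians):
At the end, for the whole second after the job is handed in: The lock pin is through the shaft and fully home: upright in the guide hole, knob seated on the block to within 3 mm, released and at rest (z of pin_knob in the frame of drive between 0.135 and 0.143 m and horizontal distance between pin_knob and guide_mouth below 0.005 m and angle between pin's own z axis and vertical below 0.1 rad and linear speed of pin below 0.01 m/s); the robot touches nothing.
It fails at once if the pin is loaded too hard against the drive (more than 90 N) (contact force between pin and drive above 90 N).
It fails at once if a bystander is disturbed (moved more than 30 mm) (distance of any of bottle, beaker, driver from where it was at the start of the episode above 0.03 m).
It also fails if it takes over 72 s, if anything falls off the work surface, if the arm or the gripper's body presses on something with over 40 N, if the wrist force passes 120 N, or if a joint passes its speed limit or range.

## Working session

There is one attempt and no reset: what is moved stays moved. The work goes in short steps, Python scripts to look and compute and a tool call to move; the robot and the scene stay as the last step left them, time stands still between calls to the robot, and variables do not carry over. Pictures are saved under pics/ and viewed, at most 10 in all, crops included, and the job is handed in when it is done.

Besides the shell and the picture viewer there is one more tool, called after "Call:" in YAML: its name, and indented under it one key for each argument. move_arm: Moves the arm, as the interface text tells. Its arguments: {"type":"object","properties":{"moves":{"type":"array"},"fingers":{"type":"number"},"newtons":{"type":"number"}},"required":["moves"]}

```bash
mkdir -p pics; ls; python3 - <<'E'
from bench import manip,capture,calibration
import cv2,numpy as np
for n in("scene","top"):
    cv2.imwrite(f"pics/{n}0.png",capture(n)[:,:,::-1])
    c=calibration(n);print(n,np.round(c["K"],1).tolist(),np.round(c["T"],3).tolist())
print(manip.grip_point_offset,manip.read_state())
E
```

```text
pics
scene [[411.3, 0.0, 314.8], [0.0, 411.3, 191.4], [0.0, 0.0, 1.0]] [[0.104, 0.719, -0.687, 1.243], [0.994, -0.065, 0.083, -0.108], [0.016, -0.692, -0.722, 0.84], [0.0, 0.0, 0.0, 1.0]]
top [[390.6, 0.0, 323.1], [0.0, 390.6, 197.7], [0.0, 0.0, 1.0]] [[0.009, -0.994, 0.113, 0.432], [-1.0, -0.009, -0.003, -0.019], [0.004, -0.113, -0.994, 1.131], [0.0, 0.0, 0.0, 1.0]]
0.0187 {'time_s': 0.1, 'joint_positions': array([-8.35382550e+01,  3.05557572e+00,  9.24868818e+01,  2.70440116e-03,
        8.45697398e+01, -6.81847525e+00]), 'qvel': array([-0.0384149 , -0.06023587, -0.24315623,  0.00986194, -0.01643692,
        0.08267558]), 'joint_efforts': array([ 2.92647110e-04, -3.94904995e+01, -3.71365178e+01, -1.53100414e-04,
        3.91585272e-03,  3.83813685e-06]), 'ee_pos': array([ 0.14351493, -0.60769681,  0.23013555]), 'eef_rot': array([-1.79888916e+02, -1.59932342e-02,  1.32799461e+01]), 'wrist_force': array([-0.2822301 ,  0.13543375, -0.29125568]), 'moment': array([ 0.02934601, -0.02382987, -0.02035928]), 'grip_force': 0.0, 'grip_width': 1.0003597400217195}
```

View pics/scene0.png

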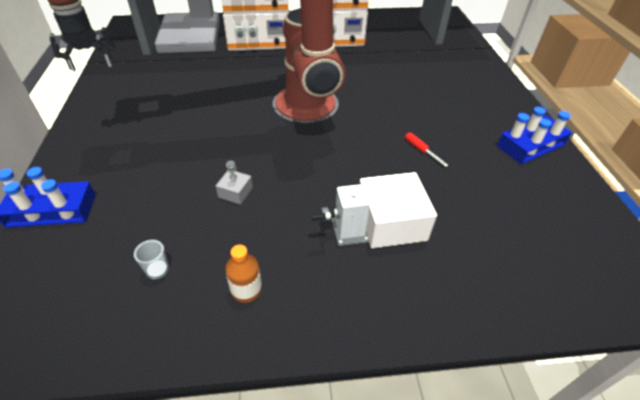

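View pics/top0.png

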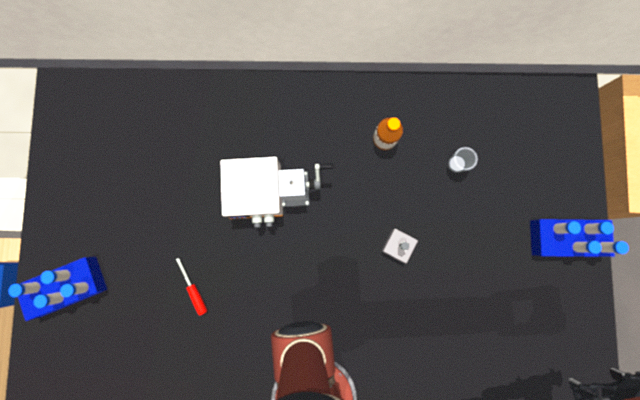

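The scene view shows the drive (guide hole near (352,190)), the pin in its block at (231,170), and the bottle and beaker farther out. The top view shows the drive's block at (293,187), the lever grip near (325,167) and the pin at (403,246). I'll zoom in on these.

```bash
python3 - <<'E'
import cv2,numpy as np
t=cv2.imread("pics/top0.png");s=cv2.imread("pics/scene0.png")
z=lambda im,x,y,w,h:cv2.resize(im[y:y+h,x:x+w],(400,300),interpolation=cv2.INTER_CUBIC)
a=np.hstack([z(t,265,150,80,60),z(t,370,215,80,60)])
b=np.hstack([z(s,300,175,80,60),z(s,200,150,80,60)])
cv2.imwrite("pics/z0.png",np.vstack([a,b]))
E
```

```text
(no output)
```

View pics/z0.png

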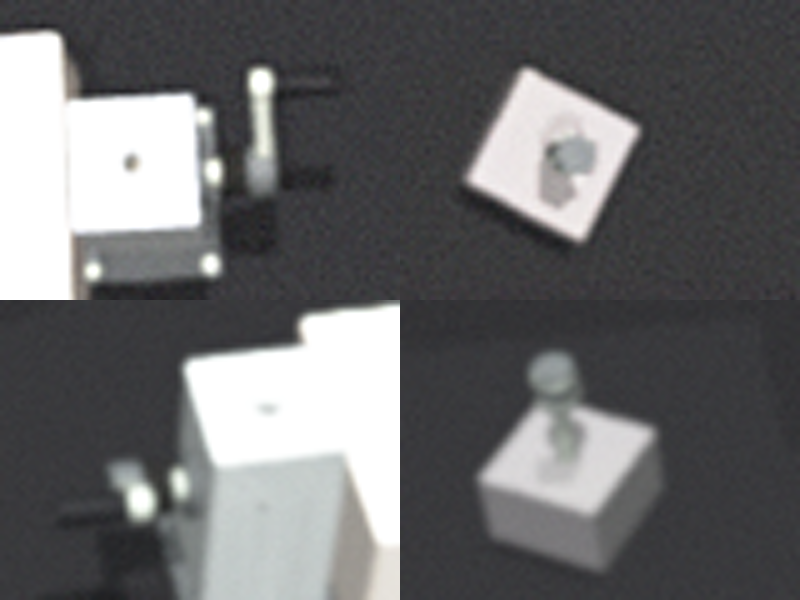

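```bash
cat > h.py <<'E'
from bench import manip,capture,calibration
import numpy as np
def ray(n,u,v,c=None):
    c=c or calibration(n);K,T=np.array(c["K"]),np.array(c["T"])
    d=np.array([(u-K[0,2])/K[0,0],(v-K[1,2])/K[1,1],1.])
    if n=="wrist":
        r=np.hypot(d[0],d[1]);d=np.array([*(d[:2]/r*np.sin(r)),np.cos(r)]) if r>1e-9 else d
    return T[:3,3],T[:3,:3]@d
def onz(n,u,v,z,c=None):
    o,d=ray(n,u,v,c);return np.round(o+d*(z-o[2])/d[2],4)
def proj(n,p,c=None):
    c=c or calibration(n);K,T=np.array(c["K"]),np.array(c["T"])
    q=T[:3,:3].T@(np.array(p)-T[:3,3])
    if n=="wrist":
        r=np.hypot(q[0],q[1]);f=np.arctan2(r,q[2])/r;q=np.array([q[0]*f,q[1]*f,1])
    return (K@(q/q[2]))[:2]
E
python3 - <<'E'
from h import *
print("hole",onz("top",290.8,181.8,.127),onz("scene",353,196.2,.127))
print("knob",onz("top",404.6,245.6,.110),onz("scene",200+153/5-.4,150+75/5-.4,.11))
print("grip",[onz("top",326,165.8,z) for z in(.10,.11,.12)],[onz("scene",317,216.5,z) for z in(.10,.11,.12)])
# drive yaw: block top edges
for p in[(68,100),(193,94),(200,228),(75,233)]:print(onz("top",265+p[0]/5-.4,150+p[1]/5-.4,.127))
for p in[(131,66),(239,128),(184,242),(66,181)]:print(onz("top",370+p[0]/5-.4,215+p[1]/5-.4,.045))
E
```

```text
hole [0.5867 0.0628 0.127 ] [0.5879 0.0627 0.127 ]
knob [ 0.4247 -0.2343  0.11  ] [ 0.4316 -0.234   0.11  ]
grip [array([ 0.6351, -0.0285,  0.1   ]), array([ 0.6331, -0.0285,  0.11  ]), array([ 0.6312, -0.0284,  0.12  ])] [array([ 0.6202, -0.0264,  0.1   ]), array([ 0.6286, -0.0275,  0.11  ]), array([ 0.637 , -0.0286,  0.12  ])]
[0.6185 0.0962 0.127 ]
[0.6223 0.0311 0.127 ]
[0.552  0.0265 0.127 ]
[0.5487 0.0911 0.127 ]
[ 0.473  -0.2243  0.045 ]
[ 0.4394 -0.2836  0.045 ]
[ 0.3768 -0.2523  0.045 ]
[ 0.4094 -0.1876  0.045 ]
```

```bash
cat >> h.py <<'E'
def plan(p,yaw,n,n0=None):
    "print rows towards p, yaw (tool down), n rows, from measured pose"
    s=manip.read_state();c=np.array(s["ee_pos"]);y=s["eef_rot"][2]
    d=(np.array(p)-c)/n;dy=(yaw-y+180)%360-180;sp=round(-np.radians(dy)/n,3);a=np.radians(y);rows=[]
    for i in range(n):
        cs,sn=np.cos(a),np.sin(a)
        t=[cs*d[0]+sn*d[1],sn*d[0]-cs*d[1],-d[2]]
        rows.append([[round(float(v),4) for v in t],sp]);a-=sp
    print(str(rows).replace(" ",""))
def st():
    s=manip.read_state();print(s["time_s"],np.round(s["ee_pos"],4),np.round(s["eef_rot"],2),np.round(s["wrist_force"],2),round(s["grip_width"],3),s["grip_force"])
E
python3 -c "
from h import *
plan([.425,-.234,.18],93.2,16)"
```

```text
[[[0.0225,-0.0187,0.0031],np.float64(-0.087)],[[0.024,-0.0167,0.0031],np.float64(-0.087)],[[0.0254,-0.0145,0.0031],np.float64(-0.087)],[[0.0265,-0.0123,0.0031],np.float64(-0.087)],[[0.0275,-0.0099,0.0031],np.float64(-0.087)],[[0.0283,-0.0075,0.0031],np.float64(-0.087)],[[0.0288,-0.005,0.0031],np.float64(-0.087)],[[0.0291,-0.0025,0.0031],np.float64(-0.087)],[[0.0292,0.0001,0.0031],np.float64(-0.087)],[[0.0291,0.0026,0.0031],np.float64(-0.087)],[[0.0288,0.0051,0.0031],np.float64(-0.087)],[[0.0282,0.0076,0.0031],np.float64(-0.087)],[[0.0275,0.01,0.0031],np.float64(-0.087)],[[0.0265,0.0124,0.0031],np.float64(-0.087)],[[0.0253,0.0146,0.0031],np.float64(-0.087)],[[0.0239,0.0168,0.0031],np.float64(-0.087)]]
```

Call:
move_arm:
  moves:
    - [[0.0225,-0.0187,0.003],-0.087]
    - [[0.024,-0.0167,0.003],-0.087]
    - [[0.0254,-0.0145,0.003],-0.087]
    - [[0.0265,-0.0123,0.003],-0.087]
    - [[0.0275,-0.01,0.003],-0.087]
    - [[0.0283,-0.0075,0.003],-0.087]
    - [[0.0288,-0.005,0.003],-0.087]
    - [[0.029,-0.0025,0.003],-0.087]
  fingers: 0.0854
  newtons: 30

```text
time_s: 0.77
ee_pos: [0.2845, -0.4198, 0.2066]
eef_rot: [-180.0, -0.0, 53.4]
wrist_force: [1.0, -0.5, -0.1]
grip_width: 0.999
grip_force: 0.0
```

Call:
move_arm:
  moves:
    - [[0.0292,0.0,0.003],-0.087]
    - [[0.0291,0.0026,0.003],-0.087]
    - [[0.0288,0.005,0.003],-0.087]
    - [[0.0282,0.0076,0.003],-0.087]
    - [[0.0275,0.01,0.003],-0.087]
    - [[0.0265,0.0124,0.003],-0.087]
    - [[0.0253,0.0146,0.003],-0.087]
    - [[0.0239,0.0168,0.003],-0.087]

```text
time_s: 1.43
ee_pos: [0.4249, -0.2329, 0.1827]
eef_rot: [-180.0, -0.0, 93.3]
wrist_force: [1.3, 0.4, 0.2]
grip_width: 0.998
grip_force: 0.0
```

```bash
python3 - <<'E'
from h import *
import cv2
st();c=calibration("wrist");im=capture("wrist");st()
print(np.round(c["K"],1).tolist(),np.round(c["T"],3).tolist())
print(proj("wrist",[.425,-.234,.097],c))
cv2.imwrite("pics/w1.png",im[:,:,::-1])
np.savez("w1.npz",K=c["K"],T=c["T"])
E
```

```text
1.4333 [ 0.4249 -0.2329  0.1827] [-1.7998e+02 -2.0000e-02  9.3280e+01] [1.26 0.42 0.22] 0.998 0.0
1.4833 [ 0.4268 -0.2293  0.182 ] [179.94  -0.25  93.65] [ 0.34  2.4  -0.91] 0.996 0.0
[[309.7, 0.0, 324.8], [0.0, 309.7, 197.5], [0.0, 0.0, 1.0]] [[0.998, 0.055, 0.017, 0.419], [0.058, -0.947, -0.315, -0.152], [-0.001, 0.315, -0.949, 0.325], [0.0, 0.0, 0.0, 1.0]]
[326.44765063 205.43378413]
```

View pics/w1.png

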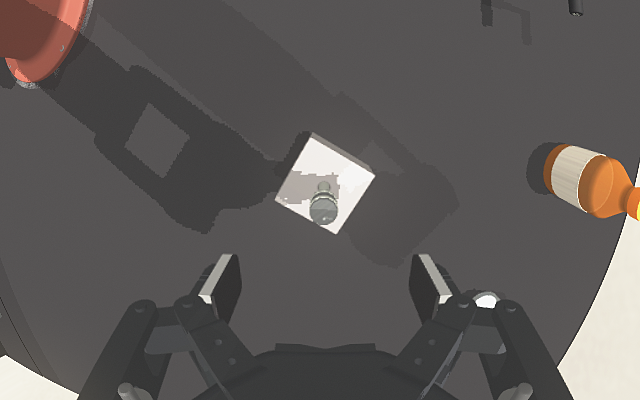

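The wrist view shows the pin's knob at about (323,208), its top face near (323,212), standing in the parking block, with nothing close to the fingers.

```bash
python3 - <<'E'
from h import *
import cv2
c=dict(np.load("w1.npz"))
print(onz("wrist",323,212,.11,c),onz("wrist",323,208,.097,c))
im=cv2.imread("pics/w1.png")[185:235,295:355]
print(cv2.cvtColor(im,cv2.COLOR_BGR2GRAY)[::3,::3])
st()
E
```

```text
[ 0.4224 -0.2347  0.11  ] [ 0.4224 -0.2363  0.097 ]
[[174 174 173 173 173 174 175 173 149 160 161 150 176 176 171 240 238 245
  245 245]
 [173 173 174 173 174 174 174 170 149 162 160 152 168 175 173 240 239 237
  245 245]
 [171 173 173 174 174 173 175 170 164 203 206 161 172 174 170 240 238 238
  246 242]
 [172 171 172 173 175 173 178 134  86 102 102  89 153 167 170 240 238 238
  238 238]
 [172 172 172 172 171 170  82 149 190 250 229 196 134 165 168 240 238 238
  238 238]
 [171 171 181 223 244 184 180 133 147 150 151 138 158 192 231 238 238 238
  238 238]
 [161 161 185 237 238 221 135 157 149 154 154 153 152  87 199 238 238 238
  238 238]
 [237 237 237 237 238 158 152 148 150 156 150 151 156 148 193 238 238 238
  238 241]
 [238 236 237 236 238 124 131 133 134 130 135 158 149 151 161 238 237 238
  238 220]
 [144 241 238 236 239 127 130 131 128 134 131 125 129 130 159 238 237 237
  246  73]
 [ 88  82 151 241 238 150 129 129 133 128 124 129 131 132 187 237 237 240
  103  85]
 [ 89  89  89  77 224 229 124 132 126 142 177 151 153 115 244 237 237 204
   82  85]
 [ 88  89  90  90  87  89 113 125 126 127 127 123 113 241 237 237 244  83
   84  85]
 [ 88  89  89  89  90  89  90  83 126 110 101 200 242 237 237 240 103  83
   84  84]
 [ 86  89  88  89  89  90  89  90  84 126 236 239 237 237 237 205  81  83
   84  84]
 [ 88  88  88  88  88  90  89  90  89  88  85 113 248 237 239  83  88  84
   84  84]
 [ 87  89  89  88  88  88  89  89  90  90  90  90  80 194 127  89  89  91
   84  83]]
1.4833 [ 0.4268 -0.2293  0.182 ] [179.94  -0.25  93.65] [ 0.34  2.4  -0.91] 0.996 0.0
```

Call:
move_arm:
  moves:
    - [[-0.001,-0.0025,0.0],0]
    - [[0,0,0.017],0]
    - [[0,0,0.017],0]
    - [[0,0,0.017],0]
    - [[0,0,0.017],0]
    - [[0,0,0.017],0]
    - [[0,0,0.017],0]
    - [[0,0,0],0]

```text
time_s: 2.15
ee_pos: [0.419, -0.2346, 0.0774]
eef_rot: [-179.7, -0.3, 92.9]
wrist_force: [0.5, -0.1, -1.1]
grip_width: 0.998
grip_force: 0.0
```

Call:
move_arm:
  moves:
    - [[0,0,0],0]
    - [[0,0,0],0]
    - [[0,0,0],0]
    - [[0,0,0],0]
    - [[0,0,0],0]
    - [[0,0,0],0]
    - [[0,0,0],0]
    - [[0,0,0],0]
  fingers: 0.01
  newtons: 40

```text
time_s: 2.82
ee_pos: [0.4228, -0.236, 0.0824]
eef_rot: [179.9, 0.1, 93.0]
wrist_force: [-0.1, -0.5, 4.3]
grip_width: 0.247
grip_force: 39.2
```

Call:
move_arm:
  moves:
    - [[0,0,-0.006],0]
    - [[0,0,-0.014],0]
    - [[0,0,-0.024],0]
    - [[0,0,-0.03],0]
    - [[0,0,-0.03],0]
    - [[0,0,-0.03],0]
    - [[0,0,-0.012],0]
    - [[0,0,0],0]

```text
time_s: 3.48
ee_pos: [0.4233, -0.2365, 0.2308]
eef_rot: [179.7, 0.2, 93.0]
wrist_force: [-0.9, 0.5, -1.3]
grip_width: 0.241
grip_force: 39.6
```

```bash
python3 - <<'E'
from h import *
st();plan([.587-.004,.063-.004,.236],93.2,11)
E
```

```text
3.4833 [ 0.4233 -0.2365  0.2308] [179.74   0.23  93.04] [-0.92  0.46 -1.27] 0.241 39.646157026290894
[[[0.0261,0.0159,-0.0005],np.float64(-0.0)],[[0.0261,0.0159,-0.0005],np.float64(-0.0)],[[0.0261,0.0159,-0.0005],np.float64(-0.0)],[[0.0261,0.0159,-0.0005],np.float64(-0.0)],[[0.0261,0.0159,-0.0005],np.float64(-0.0)],[[0.0261,0.0159,-0.0005],np.float64(-0.0)],[[0.0261,0.0159,-0.0005],np.float64(-0.0)],[[0.0261,0.0159,-0.0005],np.float64(-0.0)],[[0.0261,0.0159,-0.0005],np.float64(-0.0)],[[0.0261,0.0159,-0.0005],np.float64(-0.0)],[[0.0261,0.0159,-0.0005],np.float64(-0.0)]]
```

Call:
move_arm:
  moves:
    - [[0.013,0.008,0],0]
    - [[0.026,0.016,0],0]
    - [[0.026,0.016,0],0]
    - [[0.026,0.016,0],0]
    - [[0.026,0.016,0],0]
    - [[0.026,0.016,0],0]
    - [[0.026,0.016,0],0]
    - [[0.026,0.016,0],0]

```text
time_s: 4.15
ee_pos: [0.5305, -0.0327, 0.2237]
eef_rot: [-179.7, -0.1, 93.0]
wrist_force: [-0.6, 0.4, -1.6]
grip_width: 0.242
grip_force: 39.6
```

Call:
move_arm:
  moves:
    - [[0.026,0.016,0],0]
    - [[0.026,0.016,0],0]
    - [[0.026,0.014,0],0]
    - [[0.012,0.0,0],0]
    - [[0,0,0],0]
    - [[0,0,0],0]
    - [[0,0,0],0]
    - [[0,0,0],0]

```text
time_s: 4.82
ee_pos: [0.5721, 0.0568, 0.2265]
eef_rot: [-179.9, 0.0, 93.0]
wrist_force: [-0.1, -0.8, -1.5]
grip_width: 0.246
grip_force: 39.7
```

```bash
python3 - <<'E'
from h import *
import cv2
st();c=calibration("wrist");im=capture("wrist");st()
for p in([.587,.063,.127],[*manip.read_state()["ee_pos"][:2],manip.read_state()["ee_pos"][2]+.0146-.087]): print(proj("wrist",p,c))
cv2.imwrite("pics/w2.png",im[:,:,::-1]); np.savez("w2.npz",K=c["K"],T=c["T"])
E
```

```text
4.8167 [0.5721 0.0568 0.2265] [-1.7993e+02  2.0000e-02  9.2960e+01] [-0.1  -0.79 -1.52] 0.246 39.683024883270264
4.8667 [0.5723 0.0567 0.2268] [-1.7996e+02  1.0000e-02  9.2950e+01] [ 0.13 -0.63 -1.53] 0.243 39.683069586753845
[344.9816188  192.13969885]
[326.75752524 210.27360564]
```

View pics/w2.png

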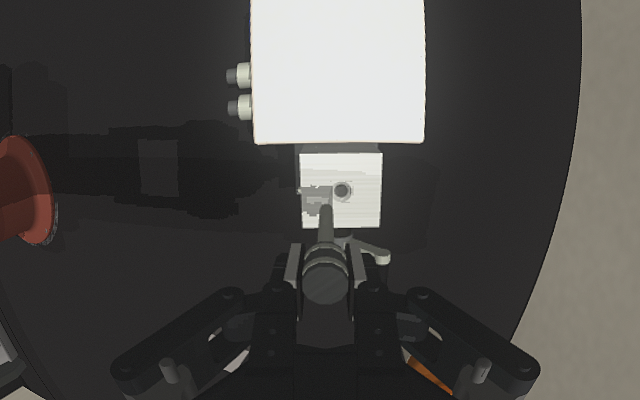

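The pin is held upright with its foot at about (326,208), and the guide hole is at (342.5,190.5) on the block top.

```bash
python3 - <<'E'
from h import *
import cv2
c=dict(np.load("w2.npz"))
im=cv2.imread("pics/w2.png",0)
r=im[176:206,326:360]; m=(r<200).astype(np.uint8)
n,l,s,ce=cv2.connectedComponentsWithStats(m);print(s.tolist(),np.round(ce+[326,176],1).tolist())
print(im[200:222:2,312:342:2])
print("hole",onz("wrist",342.5,190.5,.127,c))
for v in(206,208,210):print(onz("wrist",326,v,.154,c))
E
```

```text
[[0, 0, 34, 30, 523], [4, 5, 1, 1, 1], [0, 5, 28, 25, 495], [27, 10, 1, 1, 1]] [[346.5, 188.7], [330.0, 181.0], [338.3, 192.4], [353.0, 186.0]]
[[164 167 167 168 166 167 166 167 136 137 166 212 193 182 187]
 [167 141 136 136 135 170 166 168 137 136 165 214 213 215 209]
 [144 138 137 138 139 125 103 100  93 134 165 213 212 211 212]
 [140 140 140 141 130  76  83  85  85  75 167 215 213 213 213]
 [140 139 139 143 100  82  84  86  86  81 142 213 211 210 211]
 [140 140 140 147  87  86  85  87  85  83 121 218 213 213 214]
 [137 138 137 143  84  82  85  85  86  84 121 215 212 212 211]
 [134 135 166 222  91  83  84  86  85  83 104 216 211 210 211]
 [181 180 192 231  67  83  85  87  86  83 101 221 212 212 211]
 [215 216 216 232  71  82  87  87  86  81 103 225 216 216 216]
 [211 213 214 184  74  83  87  87  86  81 102 220 212 212 212]]
hole [0.5849 0.0643 0.127 ]
[0.5715 0.0599 0.154 ]
[0.5716 0.0583 0.154 ]
[0.5717 0.0567 0.154 ]
```

Call:
move_arm:
  moves:
    - [[0.0035,0.007,0],0]
    - [[0.0033,0.007,0],0]
    - [[0,0,0],0]
    - [[0,0,0],0]
    - [[0,0,0.008],0]
    - [[0,0,0.008],0]
    - [[0,0,0.007],0]
    - [[0,0,0],0]

```text
time_s: 5.53
ee_pos: [0.5847, 0.0654, 0.2011]
eef_rot: [-179.7, -0.0, 93.0]
wrist_force: [-1.3, -0.1, -1.5]
grip_width: 0.241
grip_force: 39.7
```

Call:
move_arm:
  moves:
    - [[0,0,0.003],0]
    - [[0,0,0.003],0]
    - [[0,0,0.003],0]
    - [[0,0,0.003],0]
    - [[0,0,0],0]
    - [[0,0,0],0]

```text
time_s: 6.03
ee_pos: [0.5881, 0.0653, 0.1982]
eef_rot: [179.7, 0.0, 93.0]
wrist_force: [-6.3, -0.2, 16.3]
grip_width: 0.241
grip_force: 41.9
```

Call:
move_arm:
  moves:
    - [[0,0,-0.006],0]
    - [[0,0,-0.008],0]
    - [[0,0,-0.006],0]
    - [[0,0,0],0]
    - [[0,0,0],0]
    - [[0,0,0],0]
    - [[0,0,0],0]
    - [[0,0,0],0]

```text
time_s: 6.7
ee_pos: [0.586, 0.0654, 0.2115]
eef_rot: [-179.9, -0.0, 93.0]
wrist_force: [0.6, 0.3, -1.8]
grip_width: 0.238
grip_force: 39.8
```

```bash
python3 - <<'E'
from h import *
import cv2
st();c=calibration("wrist");im=capture("wrist");st()
cv2.imwrite("pics/w3.png",cv2.resize(im[150:300,240:440,::-1],(800,600),interpolation=cv2.INTER_CUBIC)); np.savez("w3.npz",K=c["K"],T=c["T"]);cv2.imwrite("pics/w3f.png",im[:,:,::-1])
e=manip.read_state()["ee_pos"]
for p in([*e[:2],e[2]+.0146+.013],[*e[:2],e[2]+.0146-.013],[*e[:2],e[2]+.0146-.085],[.5852,.0643,.127],[.587,.063,.127]):print(proj("wrist",p,c),4*(proj("wrist",p,c)-[240,150]))
E
```

```text
6.7 [0.586  0.0654 0.2115] [-1.7993e+02 -1.0000e-02  9.3030e+01] [ 0.61  0.28 -1.77] 0.238 39.847946763038635
6.75 [0.586  0.0654 0.2116] [-179.94   -0.     93.04] [ 0.32  0.45 -0.95] 0.243 39.847957491874695
[327.34455405 288.90145656] [349.37821619 555.60582623]
[327.08743473 260.27220039] [348.34973891 441.08880156]
[326.62377193 211.16831991] [346.49508772 244.67327962]
[325.39740609 205.88269881] [341.58962434 223.53079524]
[327.60704237 207.56114357] [350.42816947 230.24457428]
```

View pics/w3.png

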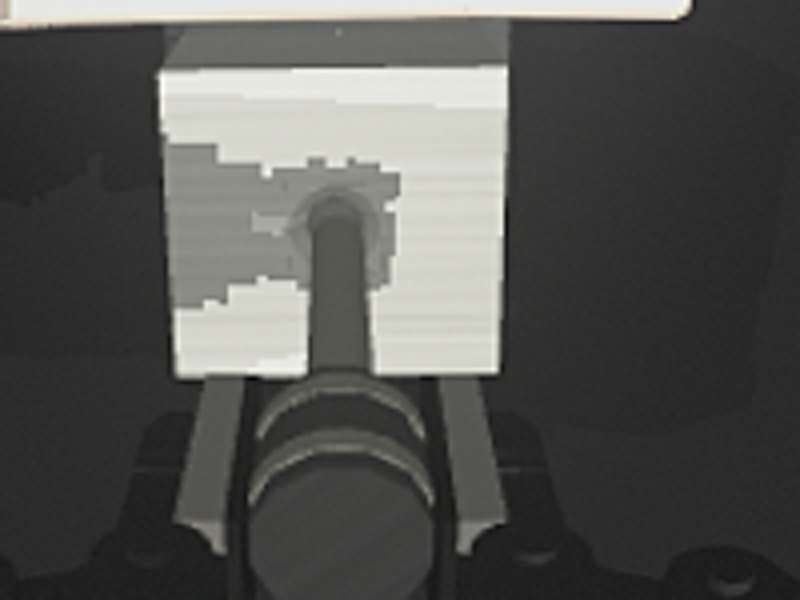

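```bash
python3 - <<'E'
from h import *
c=dict(np.load("w3.npz"))
P=lambda x,y,z:onz("wrist",240+x/4-.4,150+y/4-.4,z,c)
print("foot far edge",P(335,195,.139),P(335,195,.141))
print("flare L,R,top",P(290,232,.127),P(382,232,.127),P(338,185,.127))
print("block corners",P(160,70,.127),P(508,65,.127),P(500,375,.127),P(178,378,.127))
print("knob top",P(248,540,.239),P(435,540,.239),P(341,458,.239),"shank at knob",P(309,372,.213),P(374,372,.213))
E
```

```text
foot far edge [0.5832 0.0744 0.139 ] [0.5831 0.0751 0.141 ]
flare L,R,top [0.5749 0.0623 0.127 ] [0.5929 0.0633 0.127 ] [0.5838 0.0725 0.127 ]
block corners [0.5489 0.0935 0.127 ] [0.6145 0.098  0.127 ] [0.6192 0.0332 0.127 ] [0.553  0.0289 0.127 ]
knob top [0.5745 0.0669 0.239 ] [0.5953 0.068  0.239 ] [0.5842 0.0782 0.239 ] shank at knob [0.5803 0.0753 0.213 ] [0.5885 0.0758 0.213 ]
```

The zoomed view shows the pin leaning slightly: its foot (335,200) lies about 7 mm to +y of the mouth centre (336,230). I'll shift by -7 mm in y and try again.

Call:
move_arm:
  moves:
    - [[-0.0035,0.0003,0],0]
    - [[-0.0033,0,0],0]
    - [[0,0,0],0]
    - [[0,0,0],0]
    - [[0,0,0.005],0]
    - [[0,0,0.005],0]
    - [[0,0,0.004],0]
    - [[0,0,0],0]

```text
time_s: 7.42
ee_pos: [0.5871, 0.0587, 0.1989]
eef_rot: [180.0, 0.0, 93.0]
wrist_force: [-1.7, -0.1, 3.0]
grip_width: 0.247
grip_force: 40.4
```

Call:
move_arm:
  moves:
    - [[0.0007,-0.0003,0.003],0]
    - [[0.0007,-0.0003,0.003],0]
    - [[0,0,0],0]

```text
time_s: 7.67
ee_pos: [0.5879, 0.0597, 0.1981]
eef_rot: [179.7, 0.1, 93.1]
wrist_force: [-6.0, -0.8, 16.9]
grip_width: 0.244
grip_force: 42.6
```

Call:
move_arm:
  moves:
    - [[0,0,-0.006],0]
    - [[0,0,-0.006],0]
    - [[0,0,0],0]
    - [[0,0,0],0]
    - [[0,0,0],0]
    - [[0,0,0],0]
    - [[0,0,0],0]
    - [[0,0,0],0]

```text
time_s: 8.33
ee_pos: [0.5861, 0.06, 0.2037]
eef_rot: [-179.9, -0.0, 93.0]
wrist_force: [-0.5, 0.5, -1.9]
grip_width: 0.243
grip_force: 39.8
```

```bash
python3 - <<'E'
from h import *
import cv2
st();c=calibration("wrist");im=capture("wrist");t=capture("top");s=capture("scene")
a=cv2.resize(im[180:300,275:375,::-1],(500,600),interpolation=cv2.INTER_CUBIC)
b=cv2.resize(s[145:205,325:385,::-1],(300,300),interpolation=cv2.INTER_CUBIC)
d=cv2.resize(t[150:210,265:325,::-1],(300,300),interpolation=cv2.INTER_CUBIC)
cv2.imwrite("pics/w4.png",np.hstack([a,np.vstack([b,d])])); np.savez("w4.npz",K=c["K"],T=c["T"]);cv2.imwrite("pics/w4f.png",im[:,:,::-1])
E
```

```text
8.3333 [0.5861 0.06   0.2037] [-179.95   -0.     93.04] [-0.52  0.49 -1.88] 0.243 39.8446261882782
```

View pics/w4.png

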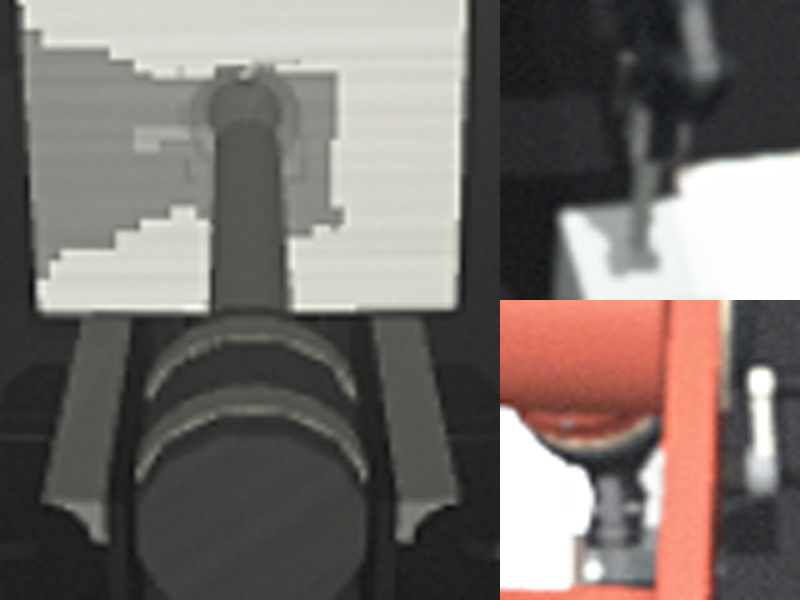

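```bash
python3 - <<'E'
from h import *
c=dict(np.load("w4.npz"))
P=lambda x,y,z:onz("wrist",275+x/5-.4,180+y/5-.4,z,c)
print("foot far edge",P(247,118,.131),P(247,122,.133),"shank L,R low",P(216,150,.14),P(281,150,.14),"high",P(210,310,.19),P(290,310,.19))
print("flare L,R,top",P(190,115,.127),P(301,115,.127),P(245,67,.127),"bore",P(208,110,.127),P(281,110,.127),P(245,80,.125))
print("knob top",P(136,520,.231),P(368,520,.231),P(252,420,.231))
E
```

```text
foot far edge [0.5839 0.0652 0.131 ] [0.5839 0.0653 0.133 ] shank L,R low [0.5797 0.0633 0.14  ] [0.5889 0.0638 0.14  ] high [0.5801 0.0629 0.19  ] [0.5891 0.0634 0.19  ]
flare L,R,top [0.5754 0.0638 0.127 ] [0.5921 0.0647 0.127 ] [0.5833 0.0718 0.127 ] bore [0.5781 0.0648 0.127 ] [0.589  0.0654 0.127 ] [0.5834 0.0691 0.125 ]
knob top [0.5746 0.0619 0.231 ] [0.5953 0.063  0.231 ] [0.5844 0.073  0.231 ]
```

The pin is nearly upright. The dark patch I took for the foot earlier was the bore itself: the foot's far edge is at (247,120) and the bore centre near (245,108), so about +2 mm in y is needed.

Call:
move_arm:
  moves:
    - [[0.0022,-0.0006,0],0]
    - [[0,0,0],0]
    - [[0,0,0.0015],0]
    - [[0,0,0.0015],0]
    - [[0,0,0.0015],0]
    - [[0,0,0.0015],0]
    - [[0,0,0.0015],0]
    - [[0,0,0.0015],0]

```text
time_s: 9.15
ee_pos: [0.5856, 0.0621, 0.195]
eef_rot: [-180.0, -0.0, 93.0]
wrist_force: [-0.1, 0.3, -0.2]
grip_width: 0.244
grip_force: 39.8
```

Call:
move_arm:
  moves:
    - [[0,0,0.0015],0]
    - [[0,0,0.0015],0]
    - [[0,0,0],0]
    - [[0,0,0],0]

```text
time_s: 9.48
ee_pos: [0.5856, 0.0621, 0.1922]
eef_rot: [-180.0, -0.0, 93.0]
wrist_force: [0.6, -0.4, -1.8]
grip_width: 0.239
grip_force: 39.8
```

Call:
move_arm:
  moves:
    - [[0,0,0.003],0]
    - [[0,0,0.003],0]
    - [[0,0,0.003],0]
    - [[0,0,0.003],0]
    - [[0,0,0.003],0]
    - [[0,0,0.003],0]
    - [[0,0,0.003],0]
    - [[0,0,0],0]

```text
time_s: 10.15
ee_pos: [0.5851, 0.0622, 0.1703]
eef_rot: [-179.9, -0.0, 93.0]
wrist_force: [0.1, 0.4, -1.5]
grip_width: 0.243
grip_force: 39.8
```

Call:
move_arm:
  moves:
    - [[0,0,0.002],0]
    - [[0,0,0],0]

```text
time_s: 10.32
ee_pos: [0.5855, 0.0621, 0.169]
eef_rot: [-180.0, -0.0, 93.0]
wrist_force: [-0.2, 0.4, -2.3]
grip_width: 0.241
grip_force: 39.8
```

Call:
move_arm:
  moves:
    - [[0,0,0],0]
    - [[0,0,0],0]
    - [[0,0,0],0]
    - [[0,0,-0.005],0]
    - [[0,0,-0.015],0]
    - [[0,0,-0.02],0]
    - [[0,0,-0.02],0]
    - [[0,0,0],0]
  fingers: 0.06

```text
time_s: 10.98
ee_pos: [0.5882, 0.0621, 0.2354]
eef_rot: [179.5, 0.0, 93.0]
wrist_force: [1.1, 0.1, 1.3]
grip_width: 0.704
grip_force: 0.0
```

Call:
move_arm:
  moves:
    - [[-0.015,0.007,0],0]
    - [[-0.025,0.011,0],0]
    - [[-0.025,0.011,0],0]
    - [[-0.02,0.009,0],0]
    - [[-0.0093,0.004,0],0]
    - [[0,0,0],0]
    - [[0,0,0],0]
  fingers: 0.04

```text
time_s: 11.57
ee_pos: [0.6322, -0.03, 0.2283]
eef_rot: [-179.9, -0.1, 93.0]
wrist_force: [0.6, 0.3, -0.5]
grip_width: 0.468
grip_force: 0.0
```

```bash
python3 - <<'E'
from h import *
import cv2
st();c=calibration("wrist");im=capture("wrist")
cv2.imwrite("pics/w5.png",cv2.resize(im[80:380,200:480,::-1],(560,600),interpolation=cv2.INTER_CUBIC)); np.savez("w5.npz",K=c["K"],T=c["T"])
for p in([.632,-.028,.113],[.584,.063,.193]):print(2*(proj("wrist",p,c)-[200,80]))
E
```

```text
11.5667 [ 0.6322 -0.03    0.2283] [-1.799e+02 -5.000e-02  9.298e+01] [ 0.58  0.31 -0.51] 0.468 0.0
[252.72602899 221.23708612]
[102.81619806  -8.06834426]
```

View pics/w5.png

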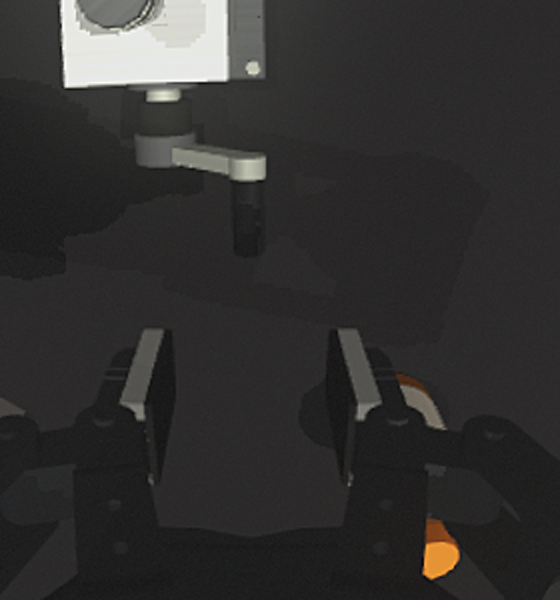

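The pin is standing in the guide hole (knob at top left). The lever grip is at (249,215), between the open fingers, and the path down to it is clear.

Call:
move_arm:
  moves:
    - [[0,0,0.012],0]
    - [[0,0,0.022],0]
    - [[0,0,0.022],0]
    - [[0,0,0.022],0]
    - [[0,0,0.022],0]
    - [[0,0,0.022],0]
    - [[0,0,0.012],0]
    - [[0,0,0],0]
  fingers: 0.03

```text
time_s: 12.28
ee_pos: [0.6294, -0.0284, 0.0907]
eef_rot: [-179.6, -0.1, 93.1]
wrist_force: [-0.8, 0.6, -0.4]
grip_width: 0.35
grip_force: 0.0
```

Call:
move_arm:
  moves:
    - [[0,-0.001,0],0]
    - [[0,-0.001,0],0]
    - [[0,-0.001,0],0]
    - [[0,-0.001,0],0]
    - [[0,-0.001,0],0]
    - [[0,-0.001,0],0]
    - [[0,-0.001,0],0]
    - [[0,-0.001,0],0]

```text
time_s: 12.95
ee_pos: [0.6245, -0.0303, 0.0955]
eef_rot: [180.0, 0.0, 93.0]
wrist_force: [0.3, 0.0, -0.8]
grip_width: 0.352
grip_force: 0.0
```

Call:
move_arm:
  moves:
    - [[0,-0.001,-0.0004],0]
    - [[0,-0.001,-0.0004],0]
    - [[0,-0.001,-0.0004],0]
    - [[0,-0.001,-0.0004],0]
    - [[0,-0.001,-0.0004],0]
    - [[0,-0.001,-0.0004],0]
    - [[0,-0.001,-0.0004],0]
    - [[0,-0.001,-0.0004],0]

```text
time_s: 13.62
ee_pos: [0.6173, -0.0309, 0.0993]
eef_rot: [179.9, 0.0, 93.0]
wrist_force: [4.0, -1.9, 0.7]
grip_width: 0.352
grip_force: 2.0
```

Call:
move_arm:
  moves:
    - [[0,-0.001,-0.0004],0]
    - [[0,-0.001,-0.0004],0]
    - [[0,-0.001,-0.0004],0]
    - [[0,-0.001,-0.0004],0]
    - [[0,-0.001,-0.0004],0]
    - [[0,-0.001,-0.0004],0]
    - [[0,-0.001,-0.0004],0]
    - [[0,-0.001,-0.0004],0]

```text
time_s: 14.28
ee_pos: [0.6082, -0.031, 0.1015]
eef_rot: [-180.0, -0.0, 93.0]
wrist_force: [3.5, -2.3, 0.9]
grip_width: 0.352
grip_force: 1.4
```

Call:
move_arm:
  moves:
    - [[0,-0.001,-0.0004],0]
    - [[0,-0.001,-0.0004],0]
    - [[0,-0.001,-0.0004],0]
    - [[0,-0.001,-0.0003],0]
    - [[0,-0.001,-0.0003],0]
    - [[0,-0.001,-0.0003],0]
    - [[0,-0.001,-0.0003],0]
    - [[0,-0.001,-0.0003],0]

```text
time_s: 14.95
ee_pos: [0.6004, -0.0315, 0.1044]
eef_rot: [-180.0, -0.0, 93.0]
wrist_force: [2.4, -1.3, 1.0]
grip_width: 0.351
grip_force: 1.1
```

Call:
move_arm:
  moves:
    - [[0,-0.0007,-0.0003],0]
    - [[0,-0.0007,-0.0003],0]
    - [[0,-0.0007,-0.0003],0]
    - [[0,-0.0007,-0.0003],0]
    - [[0,-0.0007,-0.0003],0]
    - [[0,-0.0007,-0.0003],0]

```text
time_s: 15.45
ee_pos: [0.5962, -0.0317, 0.1061]
eef_rot: [-180.0, -0.0, 93.0]
wrist_force: [2.1, -0.8, 0.7]
grip_width: 0.354
grip_force: 0.9
```

Call:
move_arm:
  moves:
    - [[0,-0.0007,-0.0002],0]
    - [[0,-0.0007,-0.0002],0]
    - [[0,-0.0007,-0.0002],0]
    - [[0,-0.0007,-0.0002],0]
    - [[0,-0.0007,-0.0002],0]

```text
time_s: 15.87
ee_pos: [0.5928, -0.0319, 0.1072]
eef_rot: [-180.0, -0.0, 93.0]
wrist_force: [2.3, 0.1, 0.2]
grip_width: 0.35
grip_force: 0.9
```

Call:
move_arm:
  moves:
    - [[0,-0.0007,-0.0002],0]
    - [[0,-0.0007,-0.0002],0]
    - [[0,-0.0007,-0.0002],0]
    - [[0,-0.0007,-0.0002],0]

```text
time_s: 16.2
ee_pos: [0.59, -0.0321, 0.108]
eef_rot: [-180.0, -0.0, 93.0]
wrist_force: [1.0, -1.4, 0.1]
grip_width: 0.35
grip_force: 0.9
```

Call:
move_arm:
  moves:
    - [[0,-0.0007,0],0]
    - [[0,-0.0007,0],0]
    - [[0,-0.0007,0],0]
    - [[0,-0.0007,0],0]

```text
time_s: 16.53
ee_pos: [0.5873, -0.0322, 0.1081]
eef_rot: [180.0, 0.0, 93.0]
wrist_force: [1.0, -1.1, 1.0]
grip_width: 0.354
grip_force: 0.9
```

Call:
move_arm:
  moves:
    - [[0,-0.0007,0],0]
    - [[0,-0.0007,0],0]
    - [[0,-0.0007,0],0]
    - [[0,-0.0007,0],0]

```text
time_s: 16.87
ee_pos: [0.5845, -0.0323, 0.108]
eef_rot: [180.0, -0.0, 93.0]
wrist_force: [3.0, -1.1, 0.0]
grip_width: 0.357
grip_force: 0.9
```

Call:
move_arm:
  moves:
    - [[0,-0.0007,0],0]
    - [[0,-0.0007,0],0]
    - [[0,-0.0007,0],0]
    - [[0,-0.0007,0],0]

```text
time_s: 17.2
ee_pos: [0.5817, -0.0325, 0.108]
eef_rot: [180.0, 0.0, 93.0]
wrist_force: [2.8, -0.4, 0.0]
grip_width: 0.35
grip_force: 1.0
```

```bash
python3 - <<'E'
from h import *
import cv2
st();c=calibration("wrist");im=capture("wrist");s=capture("scene")
a=cv2.resize(im[:300,180:440,::-1],(520,600),interpolation=cv2.INTER_CUBIC)
b=cv2.resize(s[145:225,300:370,::-1],(262,300),interpolation=cv2.INTER_CUBIC)
cv2.imwrite("pics/w6.png",np.hstack([a,np.vstack([b,b*0])])); np.savez("w6.npz",K=c["K"],T=c["T"]);cv2.imwrite("pics/w6f.png",im[:,:,::-1])
for z in(.193,.187,.167):print(z,2*(proj("wrist",[.584,.0633,z],c)-[180,0]))
E
```

```text
17.2 [ 0.5817 -0.0325  0.108 ] [179.99   0.    93.03] [ 2.75 -0.38  0.04] 0.35 1.03050135076046
0.193 [382.44135098  48.72836921]
0.187 [373.91971624  61.89266894]
0.167 [354.08587408  92.87366276]
```

View pics/w6.png

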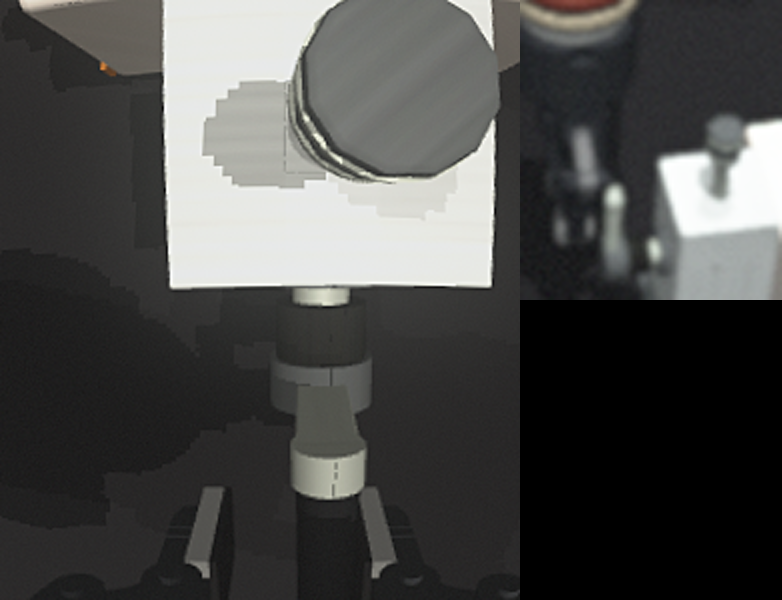

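The wrist view shows the lever almost upright and the knob's top at (400,85), radius about 98 px in the crop. I'll check from that size whether the pin has dropped.

```bash
python3 - <<'E'
from h import *
import cv2
from scipy.optimize import least_squares
c=dict(np.load("w6.npz"));print(c["T"][:3,3])
# edge points of the knob top face in the full picture
g=cv2.imread("pics/w6f.png",0).astype(float)
cx,cy=180+200,42.5;pts=[]
for a in np.radians(np.arange(-25,96,5)):   # right and lower edges
    r=np.arange(35,58,.25);l=cv2.remap(g.astype(np.float32),(cx+r*np.cos(a)).astype(np.float32),(cy+r*np.sin(a)).astype(np.float32),cv2.INTER_LINEAR).ravel()
    i=np.argmax(np.abs(np.diff(l)));
    pts.append((cx+r[i]*np.cos(a),cy+r[i]*np.sin(a)))
pts=np.array(pts);print(np.round(np.hypot(*(pts-[cx,cy]).T),1))
def f(q):
    return [np.hypot(*(onz("wrist",u,v,q[2],c)[:2]-q[:2]))-.011 for u,v in pts]
def f2(q):
    o=[]
    for u,v in pts:
        O,d=ray("wrist",u,v,c);p=O+d*(q[2]-O[2])/d[2];o.append(np.hypot(*(p[:2]-q[:2]))-.011)
    return o
s=least_squares(f2,[.584,.063,.187],x_scale=.01,loss="soft_l1",f_scale=.0005);print(s.x,s.cost)
E
```

```text
[0.5763109  0.0486204  0.25067055]
[48.7 49.7 50.  54.  49.7 48.  49.7 49.8 50.  50.8 52.2 53.2 49.  49.5
 48.8 47.8 47.5 47.5 47.5 48.  47.7 46.7 45.3 45.5 46. ]
[0.58745363 0.06255514 0.18414026] 8.742048279332066e-07
```

The fit puts the knob's top at z≈0.184, against 0.193 when standing on the shaft, so the pin has dropped and caught. I'll feel for the end of the play.

Call:
move_arm:
  moves:
    - [[0,-0.0007,0],0]
    - [[0,-0.0007,0],0]
    - [[0,-0.0006,0],0]
    - [[0,0,0],0]

```text
time_s: 17.63
ee_pos: [0.5797, -0.0326, 0.108]
eef_rot: [180.0, 0.0, 93.0]
wrist_force: [2.4, -1.1, 0.8]
grip_width: 0.348
grip_force: 1.2
```

Call:
move_arm:
  moves:
    - [[0,-0.0007,0],0]
    - [[0,-0.0007,0],0]
    - [[0,-0.0006,0],0]
    - [[0,0,0],0]

```text
time_s: 17.97
ee_pos: [0.5779, -0.0328, 0.1081]
eef_rot: [180.0, 0.0, 93.0]
wrist_force: [3.2, -1.3, 0.3]
grip_width: 0.353
grip_force: 1.6
```

Call:
move_arm:
  moves:
    - [[0,-0.0007,0],0]
    - [[0,-0.0007,0],0]
    - [[0,-0.0006,0],0]
    - [[0,0,0],0]

```text
time_s: 18.3
ee_pos: [0.5759, -0.0329, 0.1082]
eef_rot: [180.0, 0.0, 93.0]
wrist_force: [3.9, -1.2, 1.4]
grip_width: 0.351
grip_force: 2.1
```

Call:
move_arm:
  moves:
    - [[0,-0.0007,0],0]
    - [[0,-0.0007,0],0]
    - [[0,-0.0006,0],0]
    - [[0,0,0],0]

```text
time_s: 18.63
ee_pos: [0.5741, -0.0329, 0.1082]
eef_rot: [179.9, 0.0, 93.0]
wrist_force: [5.4, -0.9, -0.6]
grip_width: 0.353
grip_force: 2.7
```

Call:
move_arm:
  moves:
    - [[0,0.003,0],0]
    - [[0,0.004,0],0]
    - [[0,0.004,0],0]
    - [[0,0.004,0],0]
    - [[0,0.004,0],0]
    - [[0,0.002,0],0]
    - [[0,0,0],0]
    - [[0,0,0],0]

```text
time_s: 19.3
ee_pos: [0.5946, -0.0317, 0.1078]
eef_rot: [-180.0, -0.0, 93.0]
wrist_force: [0.2, -0.1, 0.2]
grip_width: 0.35
grip_force: 0.0
```

Call:
move_arm:
  moves:
    - [[0,0.001,0],0]
    - [[0,0.001,0],0]
    - [[0,0.001,0],0]
    - [[0,0.001,0],0]
    - [[0,0.001,0],0]
    - [[0,0.001,0],0]
    - [[0,0.001,0],0]
    - [[0,0,0],0]

```text
time_s: 19.97
ee_pos: [0.6017, -0.0314, 0.108]
eef_rot: [-180.0, -0.0, 93.0]
wrist_force: [-0.8, -0.6, 1.5]
grip_width: 0.35
grip_force: 0.7
```

Call:
move_arm:
  moves:
    - [[0,0.001,0],0]
    - [[0,0,0],0]
    - [[0,-0.004,0],0]
    - [[0,-0.004,0],0]
    - [[0,0,-0.01],0]
    - [[0,0,-0.03],0]
    - [[0,0,-0.04],0]
    - [[0,0,-0.04],0]

```text
time_s: 20.63
ee_pos: [0.5937, -0.0317, 0.2289]
eef_rot: [-179.9, -0.0, 93.0]
wrist_force: [0.6, -0.6, -0.4]
grip_width: 0.352
grip_force: 0.0
```

```bash
python3 - <<'E'
from h import *
st();plan([.5855,.0625,.23],93,6)
E
```

```text
20.6333 [ 0.5937 -0.0317  0.2289] [-1.7989e+02 -3.0000e-02  9.3030e+01] [ 0.62 -0.56 -0.37] 0.352 0.0
[[[0.0157,-0.0005,-0.0002],np.float64(0.0)],[[0.0157,-0.0005,-0.0002],np.float64(0.0)],[[0.0157,-0.0005,-0.0002],np.float64(0.0)],[[0.0157,-0.0005,-0.0002],np.float64(0.0)],[[0.0157,-0.0005,-0.0002],np.float64(0.0)],[[0.0157,-0.0005,-0.0002],np.float64(0.0)]]
```

Call:
move_arm:
  moves:
    - [[0.01,-0.0005,0],0]
    - [[0.018,-0.0005,0],0]
    - [[0.019,-0.0005,0],0]
    - [[0.019,-0.0005,0],0]
    - [[0.018,-0.0005,0],0]
    - [[0.01,-0.0005,0],0]
    - [[0,0,0],0]
    - [[0,0,0],0]
  fingers: 0.0

```text
time_s: 21.3
ee_pos: [0.5868, 0.0619, 0.2284]
eef_rot: [180.0, 0.0, 93.1]
wrist_force: [-0.0, -0.8, 0.1]
grip_width: -0.001
grip_force: 0.0
```

Call:
move_arm:
  moves:
    - [[0,0,0.01],0]
    - [[0,0,0.012],0]
    - [[0,0,0.008],0]
    - [[0,0,0.003],0]
    - [[0,0,0.002],0]
    - [[0,0,0.002],0]
    - [[0,0,0],0]

```text
time_s: 21.88
ee_pos: [0.5867, 0.0618, 0.1906]
eef_rot: [-180.0, -0.0, 93.0]
wrist_force: [0.2, -0.3, -0.1]
grip_width: 0.004
grip_force: 0.0
```

Call:
move_arm:
  moves:
    - [[0,0,0.0015],0]
    - [[0,0,0.0015],0]
    - [[0,0,0.0015],0]
    - [[0,0,0.0015],0]
    - [[0,0,0.0015],0]
    - [[0,0,0],0]

```text
time_s: 22.38
ee_pos: [0.587, 0.0619, 0.1839]
eef_rot: [179.9, 0.0, 93.0]
wrist_force: [0.3, 0.0, 1.5]
grip_width: -0.001
grip_force: 1.2
```

Call:
move_arm:
  moves:
    - [[0,0,0.0015],0]
    - [[0,0,0.0015],0]
    - [[0,0,0.0015],0]
    - [[0,0,0],0]

```text
time_s: 22.72
ee_pos: [0.5866, 0.0619, 0.1788]
eef_rot: [-180.0, 0.0, 93.0]
wrist_force: [-0.2, -0.3, 3.1]
grip_width: 0.005
grip_force: 1.5
```

Pin moving down smoothly with 3 N.

Call:
move_arm:
  moves:
    - [[0,0,0.0015],0]
    - [[0,0,0.0015],0]
    - [[0,0,0.0015],0]
    - [[0,0,0.0015],0]
    - [[0,0,0.0015],0]
    - [[0,0,0.0015],0]
    - [[0,0,0],0]

```text
time_s: 23.3
ee_pos: [0.5865, 0.0619, 0.1695]
eef_rot: [-180.0, -0.0, 93.0]
wrist_force: [0.0, 0.0, 4.1]
grip_width: -0.004
grip_force: 1.5
```

Call:
move_arm:
  moves:
    - [[0,0,0.0015],0]
    - [[0,0,0.0015],0]
    - [[0,0,0.0015],0]
    - [[0,0,0.0015],0]
    - [[0,0,0.001],0]
    - [[0,0,0.001],0]
    - [[0,0,0],0]

```text
time_s: 23.88
ee_pos: [0.5866, 0.0619, 0.1616]
eef_rot: [-180.0, -0.0, 93.0]
wrist_force: [-0.0, 0.8, 3.4]
grip_width: 0.004
grip_force: 1.5
```

Call:
move_arm:
  moves:
    - [[0,0,0.001],0]
    - [[0,0,0.001],0]
    - [[0,0,0.001],0]
    - [[0,0,0.001],0]
    - [[0,0,0.001],0]
    - [[0,0,0.001],0]
    - [[0,0,0],0]

```text
time_s: 24.47
ee_pos: [0.5866, 0.0619, 0.1557]
eef_rot: [-180.0, -0.0, 93.0]
wrist_force: [0.7, -0.8, 3.0]
grip_width: -0.002
grip_force: 1.5
```

Call:
move_arm:
  moves:
    - [[0,0,0.001],0]
    - [[0,0,0.001],0]
    - [[0,0,0.001],0]
    - [[0,0,0.001],0]
    - [[0,0,0],0]

```text
time_s: 24.88
ee_pos: [0.5873, 0.0619, 0.1531]
eef_rot: [179.9, 0.0, 93.0]
wrist_force: [-1.8, 0.3, 7.6]
grip_width: 0.001
grip_force: 3.7
```

Call:
move_arm:
  moves:
    - [[0,0,0.001],0]
    - [[0,0,0.001],0]
    - [[0,0,0],0]

```text
time_s: 25.13
ee_pos: [0.5879, 0.062, 0.153]
eef_rot: [179.8, 0.0, 93.0]
wrist_force: [-2.8, 1.3, 13.0]
grip_width: 0.002
grip_force: 6.7
```

Call:
move_arm:
  moves:
    - [[0,0,-0.005],0]
    - [[0,0,-0.015],0]
    - [[0,0,-0.025],0]
    - [[0,0,-0.025],0]
    - [[0,0,-0.02],0]
    - [[0,0,0],0]
    - [[0,0,0],0]
    - [[0,0,0],0]

```text
time_s: 25.8
ee_pos: [0.5859, 0.0619, 0.2379]
eef_rot: [-179.8, -0.0, 93.0]
wrist_force: [-0.3, 0.7, -0.2]
grip_width: -0.001
grip_force: 0.0
```

```bash
python3 - <<'E'
from h import *
import cv2
st();im=capture("wrist");s=capture("scene")
a=cv2.resize(im[100:300,220:440,::-1],(440,400),interpolation=cv2.INTER_CUBIC)
b=cv2.resize(s[145:225,310:380,::-1],(350,400),interpolation=cv2.INTER_CUBIC)
cv2.imwrite("pics/w7.png",np.hstack([a,b]))
E
```

```text
25.8 [0.5859 0.0619 0.2379] [-1.7983e+02 -1.0000e-02  9.3030e+01] [-0.28  0.66 -0.16] -0.001 0.0
```

View pics/w7.png

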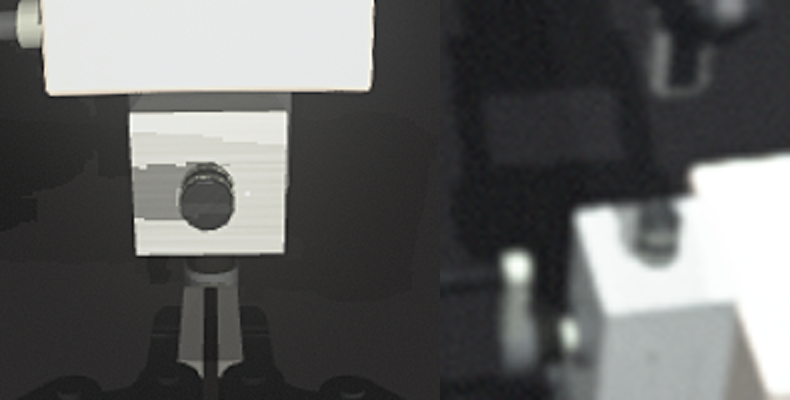

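The knob is seated on the block in both views, at (206,200) in the wrist crop and (655,235) in the scene crop, and the gripper is well clear.

```bash
python3 -c "
from bench import manip
print(manip.close_job())"
```

```text
the job is handed in; nothing more can be done
None
```

The job is handed in: the lock pin is through the shaft with its knob seated on the block and the arm clear, at about 26 s of the 72 s limit; the tool gave no verdict.

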